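Open the interlocked valve pair of a decanting manifold

ROBOT

A 6-joint arm with a two-finger parallel gripper is mounted at the origin on the work surface. World frame = base frame: x ahead of the robot, y to its left, z up, the work surface at z = 0. Lengths are in m, angles in rad, forces in N, time in s.
With the tool pointing down it reaches from about 0.3 to 0.775 m from the base axis. Payload 14.6 kg.
Tool frame: the origin (TCP) lies midway between the tips of the shut fingers; the grasp point (between the pads) lies 19 mm behind it (ctrl.tcp_to_grasp is the z of the grasp point in the tool frame, in m); z points along the fingers, y is the line along which they close (so a half turn about z gives the same grasp; the last joint's range is limited). The gripper opens to 94 mm and grips with 3 to 60 N. Pads are 16 mm wide; open, the fingers measure 119 mm over their backs; the gripper's body (75 mm by 177 mm) begins 78 mm behind the grasp point.
Start: joints at [-1.327, 0.3, 1.521, -0, 1.321, -0.067], TCP at [0.168, -0.524, 0.183] pointing down, gripper open.
Joint ranges: [-3.03, 3.03], [-0.79, 2.21], [0.23, 2.52], [-1.04, 4.18], [0, 3.07], [-2.55, 2.55]. Speed limits (rad/s): [2.22, 2.22, 2.57, 3.14, 3.14, 3.14].

INTERFACE

Orientations are given as [roll, pitch, yaw] about the fixed x, y, z axes, in that order (R = Rz(yaw) Ry(pitch) Rx(roll)).
In Python, from station import monitor, camera, ctrl gives the robot as it stands.
- The arm moves only by the tool apply_moves, never from a script. Its argument "plan" is one flat list of numbers, 4 for each row, row after row: the shift along the tool's x, y, z in mm, then the turn about the tool's z in rad. In form: [dx, dy, dz, spin, dx, dy, dz, spin, ...]. A call has 1 to 20 rows; each row shifts and turns the commanded pose from where the row before left it, along the tool's axes as they then stand; what a row does not reach is not made up. A row lasts 1/10 s, in which the tool goes at most 50 mm and 8.59 degrees, less where a joint would pass 70% of its speed; a pose out of reach is approached as far as the arm can. A call is refused whole if a number of a shift passes 50 or a number of a turn 0.15, either way. A call with a gripper value outside its range is refused whole. "hand" is the gripper command: -1 is shut, 1 is fully open, values between are in proportion, set as the call begins (left out, the last holds). The fingers move at their own pace and stop on an object; "squeeze" is the grip in N (left out, the last holds). Time passes only in rows, so rows that do not move let the fingers close. It gives the time, the measured TCP pose, the force, the opening and the grip force at its end, in the units of the state.
- monitor.get_obs(): the state, without advancing time (a new reading comes with each control period).
- camera(name): name is "scene" or "top"; returns a dict with "image" (400x640x3 uint8, red, green, blue), "range_z" (400x640 float32, m along the optical axis (not along the pixel's ray), 0 where there is no reading), "mtx" (3x3 intrinsics, pixels), "rvec" (rotation vector, rad) and "tvec" (3), from world to camera coordinates, as OpenCV has them. Camera axes: x right, y down, z forward; pixel columns grow to the right and rows downward; lengths in m; the calibration is good to about 2 mm. A picture is of the moment at which its call begins.
- ctrl.hand_in(): hands the job in; it is judged then, once.
The state is a dict: "time_s": time; "qpos": joint angles; "joint_vel": joint speeds; "tau": joint torques, N m; "ee_pos": TCP position; "eef_rot": TCP orientation; "force": force on the tool from outside, world axes, zero at the start; "moment": the same for the moment, N m; "grip_width": finger opening in m; "grip_force": force on a finger pad.
Only numpy, scipy, OpenCV 4.12 (cv2) and the standard library are available. Lean on these libraries where they do the work, as an engineer would, in place of code of your own. Each camera call takes 0.05 s, during which the arm holds its last target. There are 200 camera calls.

TASK

On the decanting manifold, turn the isolating valve (slim grip, round cam plate under it) clockwise until it sits pressed home against its stop post; only then turn the delivery valve (thick grip) clockwise until it too is fully home against its own stop post, and let go. The delivery valve is locked by the cam plate until the isolating valve is home, and the stops and the lock are delicate: feel for them and never push a grip hard (about 15 N at most) against them. Leave the bottle, funnel, jug and cap beside the manifold alone.

Things in the scene. Friction and masses are not known exactly. Their poses are not given: they have to be found in the camera images.
- manifold: The fixed valve manifold: a grey base plate 220 (x) by 330 (y) by 12 mm with a steel pipe along its y axis and two brass valve bodies. Origin: centre of the plate's underside, on the table; z up. The isolating valve's upright turning axis stands at (0, +65) mm and the delivery valve's at (0, -65) mm in its frame. It is never moved by the robot.
- isolator_axis (a point): Point on the isolating valve's upright axis, at its lever's top face (113 mm above the table). Under the lever, 85 to 91 mm high, sits a round aluminium cam plate, radius 78 mm, with one shallow bite in its rim and a steel tab that meets the stop post. The plate is clamped to the lever at an angle that differs by up to 0.4 rad either way and is not reported.
- isolator_grip (a point): The isolating valve's grip: an upright round steel post, 18 mm diameter, standing 45 mm tall (113 to 158 mm above the table) on the end of a flat lever 18 mm wide, 90 mm from its turning axis. The point lies on the post's axis, 20 mm below its top.
- isolator (a joint): Angle of the isolating valve, rad, growing clockwise seen from above. At 0 its lever points along the manifold's -x; at 1.57 along its +y. Starts at 0 to 0.3. Its stop is met somewhere between 1.17 and 1.97, depending on how the cam plate is clamped. Stays where it is left; friction 0.35 N m (about 4 N at the grip).
- isolator_stop: Stop post of the isolating valve: sprung steel post, 12 mm diameter, 98 mm high, at the cam plate's rim. Origin on its axis, table height. Once the tab meets it, the push at the grip rises about 6 N per mm of grip travel. Home: at least 2 N on the post (friction then holds it). Over 24 N on it (about 24 N at the grip) damages it. The delivery valve is free within 0.05 rad of first contact.
- delivery_axis (a point): A point on the delivery valve's upright turning axis, at the top face of its lever (113 mm above the table). Below the lever, at the height of the cam plate, it carries a quarter-sector plate of 64 mm radius which can turn only through the bite in the cam plate when that faces it.
- delivery_grip (a point): The delivery valve's grip: an upright round steel post, 34 mm diameter, standing 45 mm tall (113 to 158 mm above the table) on the end of a flat lever 18 mm wide, 90 mm from its turning axis. The point lies on the post's axis, 20 mm below its top.
- delivery (a joint): Angle of the delivery valve, rad, growing clockwise seen from above. At 0 its lever points along the manifold's -y, at 1.57 along its -x, where it meets its stop post. Starts at 0; turns only to about 0.2 while locked; stays where left; friction 0.35 N m (4 N at the grip). Over 40 N between the plates when locked (about 22 N at the grip) damages the interlock.
- delivery_stop: Stop post of the delivery valve: a steel post 12 mm in diameter, 116 mm high, on a stiff spring, that meets the lever's side 70 mm from the turning axis when the valve is at 1.57 rad. Origin on its axis at table height. The push needed at the grip then rises by about 4 N for each mm of grip travel. More than 24 N at the post (about 23 N at the grip) damages it.
- bottle: Bystander: dark glass bottle 68 mm diameter, 170 mm high, loose on the table. Origin at the centre of its underside.
- funnel: Bystander: steel funnel standing mouth down, 124 mm diameter, 120 mm high, loose on the table. Origin at the centre of its underside.
- jug: Bystander: yellowish plastic measuring mug 90 mm diameter, 110 mm high, loose on the table. Origin at the centre of its underside.
- cap: Bystander: black screw cap 56 mm diameter, 22 mm high, loose on the table. Origin at the centre of its underside.

How it is judged:
By the outcome, as a careful person would: the job done as asked, in the order asked, and still so for the second after the job is handed in, with the robot touching nothing.
It also fails if it takes over 72 s, if anything falls off the work surface, if the arm or the gripper's body presses on something with over 40 N, if the wrist force passes 120 N, or if a joint passes its speed limit or range.

## Working session

There is one attempt and no reset: what is moved stays moved. The work goes in short steps, Python scripts to look and compute and a tool call to move; the robot and the scene stay as the last step left them, time stands still between calls to the robot, and variables do not carry over. Pictures are saved under pics/ and viewed, at most 10 in all, crops included, and the job is handed in when it is done.

Besides the shell and the picture viewer there is one more tool, called after "Request:" as a command line: name --argument value ..., lists and objects as JSON in quotes. apply_moves: Moves the arm, as the interface text tells. Its arguments: {"type":"object","properties":{"plan":{"type":"array","items":{"type":"number"}},"hand":{"type":"number"},"squeeze":{"type":"number"}},"required":["plan"]}

```bash
mkdir -p pics; ls; python3 - <<'E'
from station import monitor,camera,ctrl
import cv2,numpy as np
print(monitor.get_obs(),ctrl.tcp_to_grasp)
for n in("scene","top"):
    c=camera(n);cv2.imwrite(f"pics/{n}0.png",c["image"][:,:,::-1]);np.savez(f"{n}0.npz",**c)
    print(n,c["mtx"],c["rvec"],c["tvec"])
E
```

```text
pics
{'time_s': 0.0, 'qpos': array([-1.32659122e+00,  3.00470464e-01,  1.52153764e+00,  1.77310682e-05,
        1.32069646e+00, -6.65862107e-02]), 'joint_vel': array([ 0.00035512,  0.00262208, -0.0004852 , -0.00029951,  0.00123243,
        0.00120393]), 'tau': array([-8.33393233e-05, -5.31808519e+01, -3.52734196e+01,  7.08281645e-02,
        2.43591605e-02, -9.64658898e-05]), 'ee_pos': array([ 0.16814093, -0.52338682,  0.18280507]), 'eef_rot': array([-3.14048435e+00, -9.11199458e-05,  3.10786873e-01]), 'force': array([-0.27449288, -0.11909679,  0.78064496]), 'moment': array([-0.01809638,  0.01716345, -0.01342101]), 'grip_force': 0.0, 'grip_width': 0.09371511091795696} -0.0188
scene [[495.17938564   0.         324.11708184]
 [  0.         495.17938564 200.40141212]
 [  0.           0.           1.        ]] [ 2.16801835  0.84668632 -0.37660184] [-0.42622885 -0.16381034  1.626083  ]
top [[516.05661643   0.         315.26705434]
 [  0.         516.05661643 207.68966472]
 [  0.           0.           1.        ]] [ 2.19311092 -2.13467847  0.12686538] [-0.00378314  0.56083905  1.39411506]
```

View pics/top0.png

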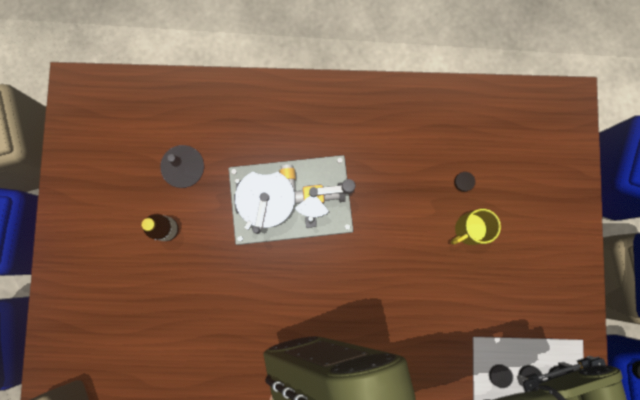

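View pics/scene0.png

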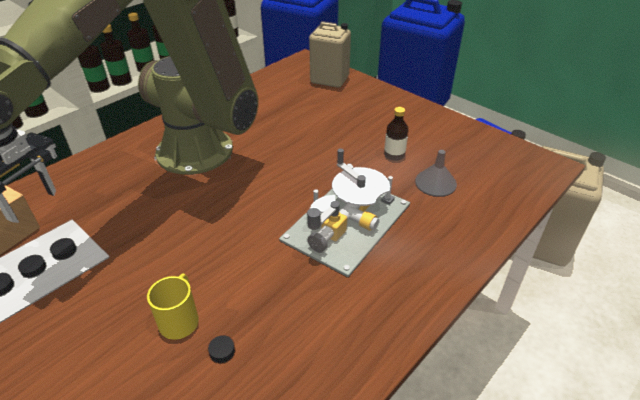

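The top view shows the plate with corners near (230,168), (345,156), (352,232) and (236,243). The cam plate is at (265,197), the isolator grip near (258,228) and the delivery grip near (347,186). The bystanders stand well clear of it.

```bash
cat > h.py <<'E'
import numpy as np,cv2
def world(c):
    R,_=cv2.Rodrigues(c["rvec"]);K=c["mtx"];z=c["range_z"]
    v,u=np.mgrid[:400,:640]
    p=np.stack([(u-K[0,2])/K[0,0]*z,(v-K[1,2])/K[1,1]*z,z],-1)
    return (p-np.ravel(c["tvec"]))@R
def ray(c,u,v,h):
    R,_=cv2.Rodrigues(c["rvec"]);d=R.T@np.linalg.inv(c["mtx"])@[u,v,1.];o=-R.T@np.ravel(c["tvec"])
    return o+d*(h-o[2])/d[2]
E
python3 - <<'E'
from h import *
for n in("top","scene"):
    c=dict(np.load(n+"0.npz"));P=world(c);ok=c["range_z"]>0
    near=ok&(P[...,0]>.3)&(P[...,0]<.85)&(abs(P[...,1]-.05)<.3)
    m=near&(abs(P[...,2]-.012)<.004)
    hsv=cv2.cvtColor(c["image"],cv2.COLOR_RGB2HSV)
    if n=="top":
        pl=near&(hsv[...,1]<70)&(hsv[...,2]>90)
        pl=cv2.morphologyEx(pl.astype(np.uint8),cv2.MORPH_OPEN,np.ones((3,3)))
        cs,_=cv2.findContours(pl,0,1);k=max(cs,key=cv2.contourArea)
        r=cv2.minAreaRect(k);B=[ray(c,*b,.012) for b in cv2.boxPoints(r)]
        print("rect",r);print(np.round(B,4),np.round(np.mean(B,0),4),[round(float(np.linalg.norm(B[i]-B[i-1])),3) for i in range(4)])
    for lo,hi,nm in((.150,.166,"grips"),(.107,.119,"lever"),(.083,.096,"cam")):
        mm=(near&(P[...,2]>lo)&(P[...,2]<hi)).astype(np.uint8)
        N,L,S,C=cv2.connectedComponentsWithStats(mm)
        for i in range(1,N):
            if S[i,4]>8: print(n,nm,S[i],np.round(P[L==i].mean(0),4),np.round(np.ptp(P[L==i],axis=0),3))
    im=c["image"][130:260,215:370] if n=="top" else c["image"][140:280,270:420]
    cv2.imwrite(f"pics/{n}c.png",cv2.resize(im,None,fx=4,fy=4,interpolation=2)[:,:,::-1])
E
```

```text
rect ((292.9463806152344, 199.16647338867188), (78.5149154663086, 124.8568344116211), 83.8844985961914)
[[ 0.6725  0.2647  0.012 ]
 [ 0.7206 -0.0854  0.012 ]
 [ 0.4994 -0.1129  0.012 ]
 [ 0.4531  0.2313  0.012 ]] [0.5864 0.0744 0.012 ] [0.222, 0.353, 0.223, 0.347]
top grips [342 179  14  13 134] [ 0.6064 -0.0708  0.1564] [0.032 0.033 0.013]
top grips [252 226   8   7  40] [0.4882 0.1601 0.1572] [0.015 0.017 0.01 ]
top lever [309 185  34  11 216] [ 0.599  -0.0144  0.1126] [0.029 0.086 0.012]
top lever [255 192  14  38 234] [0.5428 0.1516 0.1127] [0.097 0.032 0.012]
top lever [309 216   4   5  17] [0.5238 0.0234 0.1138] [0.011 0.008 0.011]
top cam [ 236  172   59   58 2311] [0.5768 0.1464 0.0899] [0.155 0.155 0.013]
top cam [295 196  34  21 433] [0.5555 0.0207 0.09  ] [0.054 0.088 0.013]
scene grips [338 149   6   5  30] [0.4924 0.1602 0.1555] [0.017 0.018 0.011]
scene grips [307 208  14  11 129] [ 0.6104 -0.0715  0.1561] [0.034 0.034 0.011]
scene lever [337 162  29  22 197] [0.5438 0.1522 0.1126] [0.105 0.035 0.012]
scene lever [314 190   5   5  21] [0.5271 0.0244 0.1133] [0.012 0.011 0.011]
scene lever [321 201  19  24 178] [ 0.602  -0.0051  0.113 ] [0.031 0.083 0.011]
scene lever [308 226  13   4  22] [ 0.6175 -0.0788  0.1163] [0.021 0.022 0.005]
scene cam [348 164   4   3  10] [0.501  0.1917 0.0945] [0.009 0.013 0.002]
scene cam [ 333  167   60   39 1519] [0.5835 0.1437 0.0901] [0.15  0.162 0.013]
scene cam [310 195  25  18 241] [0.5516 0.0246 0.0901] [0.053 0.08  0.011]
scene cam [332 211   8   8  35] [0.6052 0.0149 0.0881] [0.014 0.022 0.012]
```

View pics/topc.png

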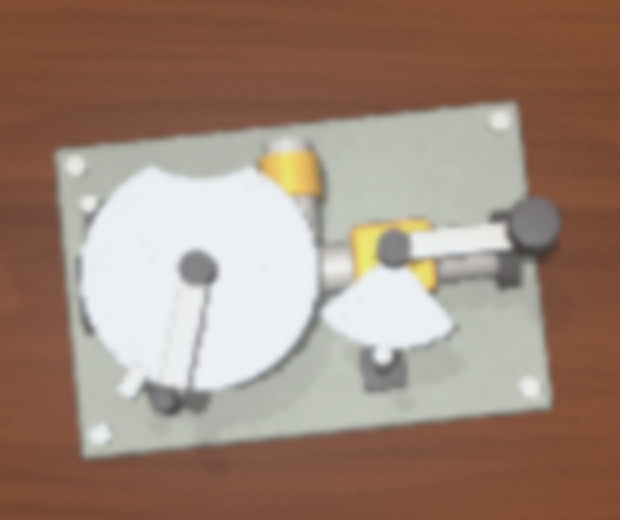

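The crop shows the cam's tab near crop (130,383), and the isolator stop, a small white top, near (88,203). The delivery stop is near (383,355), the isolator grip at (167,400) and the delivery grip at (535,223). Next I'll turn these into angles.

```bash
python3 - <<'E'
from h import *
c=dict(np.load("top0.npz"));w=lambda x,y,h:ray(c,215+(x+.5)/4-.5,130+(y+.5)/4-.5,h)[:2]
D=w(535,223,.158);A=w(197,267,.118);AD=w(393,247,.118);I=w(167,400,.158)
print("delgrip",D,"isoaxis",A,"delaxis",AD,"isogrip",I)
th=np.arctan2(-(A-AD)[0],(A-AD)[1]);print("theta",th,"axis dist",np.linalg.norm(A-AD))
for n,p in(("tab",w(130,383,.09)),("stop",w(88,203,.098)),("grip",I),("dstop",w(383,355,.116))):
    for nm,a in(("iso",A),("del",AD)):
        d=p-a;print(n,nm,p.round(4),"r",np.hypot(*d).round(4),"q",((np.pi+th-np.arctan2(d[1],d[0])+1)%(2*np.pi)-1).round(3))
E
```

```text
delgrip [ 0.60541281 -0.07069692] isoaxis [0.57685184 0.14591243] delaxis [0.5934786  0.01886393] isogrip [0.48700747 0.15750202]
theta 0.13012982827993883 axis dist 0.12813185705446628
tab iso [0.5022 0.1899] r 0.0866 q 0.663
tab del [0.5022 0.1899] r 0.1939 q 1.211
stop iso [0.6203 0.2217] r 0.0873 q 2.222
stop del [0.6203 0.2217] r 0.2046 q 1.832
grip iso [0.487  0.1575] r 0.0906 q 0.258
grip del [0.487  0.1575] r 0.1748 q 1.046
dstop iso [0.5229 0.0234] r 0.1339 q 5.258
dstop del [0.5229 0.0234] r 0.0707 q 0.195
```

Request:
apply_moves --plan '[0,0,0,-0.15,0,0,0,-0.15,0,0,0,-0.15,0,0,0,-0.15,0,0,0,-0.15,0,0,0,-0.15,0,0,0,-0.15,0,0,0,-0.15,0,0,0,-0.15,0,0,0,-0.15,0,0,0,-0.15,0,0,0,-0.15,0,0,0,-0.15,0,0,0,-0.15,0,0,0,-0.15,0,0,0,-0.15,0,0,0,-0.15,0,0,0,-0.14]'

```text
time_s: 1.9
ee_pos: [0.211, -0.5082, 0.1806]
eef_rot: [-3.111, -0.046, 2.922]
force: [0.3, -0.3, -0.3]
grip_width: 0.0937
grip_force: 0.0
```

Request:
apply_moves --plan '[0,0,0,0,0,0,0,0,0,0,0,0]'

```text
time_s: 2.2
ee_pos: [0.2116, -0.5078, 0.1807]
eef_rot: [-3.112, -0.045, 2.924]
force: [-0.6, -0.2, 0.2]
grip_width: 0.0938
grip_force: 0.0
```

Request:
apply_moves --plan '[-12,40,0,0,-12,40,0,0,-12,40,0,0,-12,40,0,0,-12,40,0,0,-12,40,0,0,-12,40,0,0,-12,40,0,0,-12,40,0,0,-12,40,0,0,-12,40,0,0,-12,40,0,0,-12,40,0,0,-12,40,0,0,-12,40,0,0,-12,40,0,0,0,0,0,0,0,0,0,0]'

```text
time_s: 4.0
ee_pos: [0.5359, 0.0757, 0.1528]
eef_rot: [-3.112, -0.046, 2.925]
force: [0.0, -0.0, 0.1]
grip_width: 0.0942
grip_force: 0.0
```

```bash
python3 - <<'E'
from station import monitor
print(monitor.get_obs()["qpos"])
E
```

```text
[ 0.080924    0.34148853  1.54008814 -0.01581141  1.31237609 -1.2695487 ]
```

```bash
cat >> h.py <<'E'
from scipy.spatial.transform import Rotation as Ro
def tooldelta(d_mm,o):
    return (Ro.from_euler("xyz",o["eef_rot"]).as_matrix().T@np.array(d_mm)).round(1)
def arc(o,axis,dq,n):
    "rows turning tool clockwise about vertical world axis, in n steps, keeping height"
    R=Ro.from_euler("xyz",o["eef_rot"]);p=o["ee_pos"]*1000;rows=[];ax=np.array([*axis,0])*1000
    zt=R.as_matrix()[:,2]
    g=p-18.8*zt
    for i in range(n):
        g2=ax+Ro.from_rotvec([0,0,-dq/n]).apply(g-ax)
        d=R.as_matrix().T@(g2-g);rows.append([*d.round(2),round(dq/n,4)])
        R=R*Ro.from_rotvec([0,0,dq/n]);g=g2
    return rows
E
python3 - <<'E'
from h import *
from station import monitor
o=monitor.get_obs();R=Ro.from_euler("xyz",o["eef_rot"]).as_matrix();z=R[:,2];print(R.round(3))
g=o["ee_pos"]-.0188*z;print("grasp",g)
print("up",tooldelta([0,0,32],o)); t=np.array([.490,.159,g[2]]);print("over",tooldelta((t-g)*1000,o))
E
```

```text
[[-0.976  0.213 -0.051]
 [ 0.215  0.976 -0.019]
 [ 0.046 -0.03  -0.999]]
grasp [0.53689759 0.07606211 0.1715905 ]
up [  1.5  -1.  -32. ]
over [63.6 71.   0.8]
```

Request:
apply_moves --plan '[1.5,-1,-32,0,21.2,23.7,0.3,0,21.2,23.7,0.3,0,21.2,23.6,0.3,0,0,0,0,-0.08,0,0,0,0,0,0,0,0]'

```text
time_s: 4.7
ee_pos: [0.4892, 0.1578, 0.1853]
eef_rot: [-3.116, -0.047, 3.001]
force: [-0.5, -0.1, 0.2]
grip_width: 0.0942
grip_force: 0.0
```

```bash
python3 - <<'E'
from h import *
from station import monitor,camera
o=monitor.get_obs();R=Ro.from_euler("xyz",o["eef_rot"]).as_matrix();g=o["ee_pos"]-.0188*R[:,2];print("grasp",g,o["eef_rot"],o["qpos"])
c=camera("scene");np.savez("s1.npz",**c);P=world(c)
im=c["image"][80:230,240:440];cv2.imwrite("pics/s1.png",cv2.resize(im,None,fx=4,fy=4,interpolation=2)[:,:,::-1])
E
```

```text
grasp [0.49011152 0.15813033 0.20411423] [-3.11551983 -0.04659163  3.00134869] [ 0.24453381  0.25315415  1.5768169  -0.00683244  1.36459228 -1.18504999]
```

View pics/s1.png

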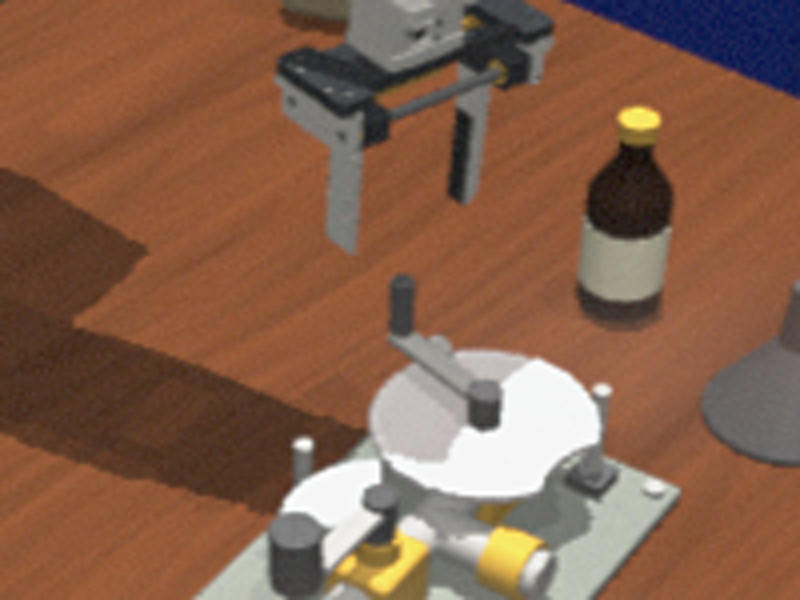

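The open fingers straddle the isolator grip, which is at crop (402,300). The stop post is at (602,390) and the bottle is clear. I'll lower and take hold lightly.

Request:
apply_moves --plan '[-1,0.6,21,0,-1,0.6,21,0,-0.9,0.4,20,0,0,0,0,0,0,0,0,0]'

```text
time_s: 5.25
ee_pos: [0.4893, 0.1586, 0.1236]
eef_rot: [-3.116, -0.047, 3.004]
force: [0.5, 0.9, 0.4]
grip_width: 0.0939
grip_force: 0.0
```

Request:
apply_moves --plan '[0,0,0,0,0,0,0,0,0,0,0,0,0,0,0,0,0,0,0,0,0,0,0,0,0,0,0,0,0,0,0,0,0,0,0,0,0,0,0,0,0,0,0,0]' --hand -1 --squeeze 12

```text
time_s: 6.35
ee_pos: [0.4888, 0.1594, 0.1229]
eef_rot: [-3.116, -0.047, 3.005]
force: [-0.6, 3.7, -0.7]
grip_width: 0.0172
grip_force: 12.0
```

```bash
python3 - <<'E'
from h import *
from station import monitor
o=monitor.get_obs();R=Ro.from_euler("xyz",o["eef_rot"]).as_matrix();g=o["ee_pos"]-.0188*R[:,2];print("grasp",g,o["eef_rot"],o["force"],o["grip_width"],o["grip_force"])
for r in arc(o,(.5785,.1465),.1,2):print(r)
for r in arc(o,(.5785,.1465),1.3,13):print(r)
E
```

```text
grasp [0.48973926 0.1597499  0.14169984] [-3.11605982 -0.04745023  3.00536182] [-0.62637881  3.74070616 -0.7338843 ] 0.01724135460956688 11.980538070201874
[np.float64(-0.17), np.float64(4.48), np.float64(-0.12), 0.05]
[np.float64(-0.17), np.float64(4.48), np.float64(-0.13), 0.05]
[np.float64(-0.55), np.float64(8.95), np.float64(-0.25), 0.1]
[np.float64(-0.55), np.float64(8.95), np.float64(-0.29), 0.1]
[np.float64(-0.55), np.float64(8.95), np.float64(-0.33), 0.1]
[np.float64(-0.55), np.float64(8.95), np.float64(-0.36), 0.1]
[np.float64(-0.55), np.float64(8.94), np.float64(-0.39), 0.1]
[np.float64(-0.55), np.float64(8.94), np.float64(-0.42), 0.1]
[np.float64(-0.56), np.float64(8.94), np.float64(-0.44), 0.1]
[np.float64(-0.56), np.float64(8.94), np.float64(-0.46), 0.1]
[np.float64(-0.56), np.float64(8.94), np.float64(-0.47), 0.1]
[np.float64(-0.56), np.float64(8.94), np.float64(-0.48), 0.1]
[np.float64(-0.56), np.float64(8.94), np.float64(-0.48), 0.1]
[np.float64(-0.56), np.float64(8.94), np.float64(-0.48), 0.1]
[np.float64(-0.56), np.float64(8.94), np.float64(-0.47), 0.1]
```

Request:
apply_moves --plan '[-0.2,4.5,-0.1,0.05,-0.2,4.5,-0.1,0.05,-0.2,4.5,-0.1,0.05,-0.2,4.5,-0.2,0.05,-0.2,4.5,-0.2,0.05,-0.2,4.5,-0.2,0.05,-0.2,4.5,-0.2,0.05,-0.2,4.5,-0.2,0.05,-0.2,4.5,-0.2,0.05,-0.2,4.5,-0.2,0.05,-0.2,4.5,-0.2,0.05,-0.2,4.5,-0.2,0.05,-0.2,4.5,-0.2,0.05,-0.2,4.5,-0.2,0.05,-0.2,4.5,-0.2,0.05,0,0,0,0]'

```text
time_s: 7.95
ee_pos: [0.5219, 0.2169, 0.1229]
eef_rot: [-3.09, -0.018, 2.254]
force: [-4.1, 6.3, 2.1]
grip_width: 0.0174
grip_force: 12.2
```

```bash
cat > st.py <<'E'
from h import *
from station import monitor
import sys
ax=np.array([.5785,.1465]) if sys.argv[1]=="i" else np.array([.596,.018])
o=monitor.get_obs();R=Ro.from_euler("xyz",o["eef_rot"]).as_matrix();g=o["ee_pos"]-.0188*R[:,2]
d=g[:2]-ax;r=np.hypot(*d);a=np.arctan2(d[1],d[0]);t=np.array([d[1],-d[0]])/r
print("t",o["time_s"],"grasp",g.round(4),"r",r.round(4),"q",((np.pi+.133-a+1)%(2*np.pi)-1).round(3) if sys.argv[1]=="i" else (.133-np.pi/2-a).round(3),"yaw",o["eef_rot"][2].round(3),"F",o["force"].round(1),"Ftan",(o["force"][:2]@t).round(2),"Frad",(o["force"][:2]@d/r).round(2),o["grip_width"].round(4),o["grip_force"].round(1))
if len(sys.argv)>2: print(np.array(arc(o,ax,float(sys.argv[2]),1)))
E
python3 st.py i .05
python3 - <<'E'
from h import *
from station import camera
c=camera("top");np.savez("t2.npz",**c);im=c["image"][130:260,215:370];cv2.imwrite("pics/t2.png",cv2.resize(im,None,fx=4,fy=4,interpolation=2)[:,:,::-1])
E
```

```text
Traceback (most recent call last):
  File "st.py", line 7, in <module>
    print("t",o["time_s"],"grasp",g.round(4),"r",r.round(4),"q",((np.pi+.133-a+1)%(2*np.pi)-1).round(3) if sys.argv[1]=="i" else (.133-np.pi/2-a).round(3),"yaw",o["eef_rot"][2].round(3),"F",o["force"].round(1),"Ftan",(o["force"][:2]@t).round(2),"Frad",(o["force"][:2]@d/r).round(2),o["grip_width"].round(4),o["grip_force"].round(1))
                                                                                                                                                                                                                                                                                          ^^^^^^^^^^^^^^^^^^^^^
AttributeError: 'float' object has no attribute 'round'
```

View pics/t2.png

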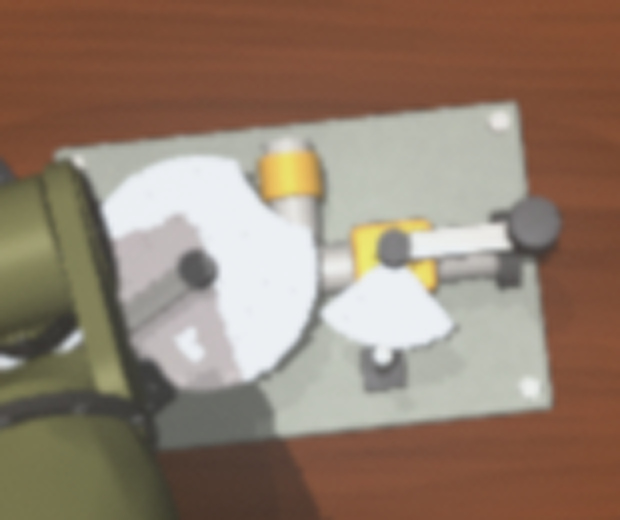

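The cam turned with the lever, and the bite is now at about (250,195) in the crop. It needs roughly 0.6 rad more to face the delivery valve, which agrees with the tab estimate of about 1.66.

```bash
sed -i 's/o\["grip_width"\].round(4),o\["grip_force"\].round(1)/o["grip_width"],o["grip_force"]/' st.py; python3 st.py i .05
```

```text
t 8.0 grasp [0.5229 0.2172 0.1417] r 0.09 q 1.038 yaw 2.255 F [-4.7  6.3  1.8] Ftan 0.23 Frad 7.83 0.01736695521552646 12.15221107006073
[[-0.2   4.49 -0.23  0.05]]
```

Request:
apply_moves --plan '[0.1,4.5,-0.2,0.05,0.1,4.5,-0.2,0.05,0,4.5,-0.2,0.05,-0.2,4.5,-0.2,0.05,-0.2,4.5,-0.2,0.05,-0.2,4.5,-0.2,0.05,-0.2,4.5,-0.2,0.05,-0.2,3.6,-0.2,0.04]'

```text
time_s: 8.8
ee_pos: [0.5529, 0.2327, 0.1229]
eef_rot: [-3.087, 0.004, 1.864]
force: [-5.1, 1.6, 4.8]
grip_width: 0.0176
grip_force: 12.2
```

```bash
python3 st.py i .02
```

```text
t 8.8 grasp [0.5538 0.2331 0.1417] r 0.09 q 1.426 yaw 1.864 F [-5.1  1.6  4.8] Ftan -4.48 Frad 2.9 0.017566980078610503 12.189789712429047
[[-0.05  1.8  -0.1   0.02]]
```

Request:
apply_moves --plan '[0,1.8,-0.1,0.02,-0.1,1.8,-0.1,0.02,0,1.8,-0.1,0.02,-0.1,1.8,-0.1,0.02,-0.1,1.8,-0.1,0.02]'

```text
time_s: 9.3
ee_pos: [0.5617, 0.2346, 0.1229]
eef_rot: [-3.088, 0.009, 1.766]
force: [-5.2, 2.2, 4.0]
grip_width: 0.0176
grip_force: 12.1
```

```bash
python3 st.py i .02
```

```text
t 9.3 grasp [0.5626 0.235  0.1417] r 0.0899 q 1.526 yaw 1.766 F [-5.2  2.2  4. ] Ftan -4.77 Frad 3.07 0.017646260808717666 12.149080485105515
[[-0.05  1.8  -0.1   0.02]]
```

Request:
apply_moves --plan '[0,0.9,0,0.01,-0.1,0.9,0,0.01]'

```text
time_s: 9.5
ee_pos: [0.5636, 0.2349, 0.1229]
eef_rot: [-3.089, 0.01, 1.746]
force: [-4.3, 2.6, 5.6]
grip_width: 0.0176
grip_force: 12.2
```

```bash
python3 st.py i .02
```

```text
t 9.5 grasp [0.5645 0.2353 0.1417] r 0.0898 q 1.548 yaw 1.746 F [-4.3  2.6  5.6] Ftan -3.82 Frad 3.23 0.017622021250413265 12.152174413204193
[[-0.05  1.79 -0.09  0.02]]
```

Request:
apply_moves --plan '[0,0.9,0,0.01,0,0.9,0,0.01]'

```text
time_s: 9.7
ee_pos: [0.5654, 0.2351, 0.1229]
eef_rot: [-3.089, 0.011, 1.726]
force: [-4.1, 2.0, 5.4]
grip_width: 0.0176
grip_force: 12.2
```

Request:
apply_moves --plan '[0,0.9,0,0.01,-0.1,0.9,0,0.01]'

```text
time_s: 9.9
ee_pos: [0.5672, 0.2354, 0.1229]
eef_rot: [-3.09, 0.012, 1.706]
force: [-4.9, 2.7, 6.5]
grip_width: 0.0175
grip_force: 12.2
```

Request:
apply_moves --plan '[0,0.9,-0.1,0.01,0,0.9,-0.1,0.01]'

```text
time_s: 10.1
ee_pos: [0.569, 0.2356, 0.123]
eef_rot: [-3.09, 0.013, 1.686]
force: [-4.5, 1.0, 5.4]
grip_width: 0.0173
grip_force: 12.1
```

Request:
apply_moves --plan '[0,0.9,-0.1,0.01,-0.1,0.9,-0.1,0.01]'

```text
time_s: 10.3
ee_pos: [0.5708, 0.2357, 0.123]
eef_rot: [-3.09, 0.014, 1.666]
force: [-5.0, 1.3, 4.0]
grip_width: 0.0176
grip_force: 12.1
```

Request:
apply_moves --plan '[0,0.9,-0.1,0.01,0,0.9,-0.1,0.01]'

```text
time_s: 10.5
ee_pos: [0.5726, 0.2358, 0.1229]
eef_rot: [-3.09, 0.015, 1.646]
force: [-4.8, 1.2, 4.9]
grip_width: 0.0174
grip_force: 12.1
```

q is about 1.64 now.

Request:
apply_moves --plan '[0,0.9,-0.1,0.01,-0.1,0.9,-0.1,0.01]'

```text
time_s: 10.7
ee_pos: [0.5745, 0.2358, 0.1229]
eef_rot: [-3.091, 0.016, 1.626]
force: [-5.4, 2.1, 5.0]
grip_width: 0.0178
grip_force: 12.1
```

Request:
apply_moves --plan '[0,0.9,-0.1,0.01,0,0.9,-0.1,0.01]'

```text
time_s: 10.9
ee_pos: [0.5763, 0.2358, 0.123]
eef_rot: [-3.091, 0.018, 1.606]
force: [-4.8, 2.1, 5.7]
grip_width: 0.0178
grip_force: 12.1
```

Request:
apply_moves --plan '[0,0.9,-0.1,0.01,-0.1,0.9,-0.1,0.01]'

```text
time_s: 11.1
ee_pos: [0.5781, 0.2358, 0.123]
eef_rot: [-3.091, 0.019, 1.585]
force: [-3.9, 2.6, 3.9]
grip_width: 0.0177
grip_force: 12.1
```

Request:
apply_moves --plan '[0,0.9,-0.1,0.01,-0.1,0.9,-0.1,0.01]'

```text
time_s: 11.3
ee_pos: [0.5799, 0.2357, 0.123]
eef_rot: [-3.091, 0.02, 1.566]
force: [-3.3, 2.6, 2.8]
grip_width: 0.0176
grip_force: 12.1
```

Request:
apply_moves --plan '[0,0.9,-0.1,0.01,-0.1,0.9,-0.1,0.01]'

```text
time_s: 11.5
ee_pos: [0.5812, 0.2357, 0.123]
eef_rot: [-3.09, 0.021, 1.546]
force: [-8.1, 3.1, 4.0]
grip_width: 0.0175
grip_force: 12.1
```

```bash
python3 st.py i .02
python3 - <<'E'
from h import *
from station import camera
c=camera("scene");im=c["image"][80:230,260:460];cv2.imwrite("pics/s3.png",cv2.resize(im,None,fx=4,fy=4,interpolation=2)[:,:,::-1])
E
```

```text
t 11.5 grasp [0.5821 0.236  0.1418] r 0.0896 q 1.744 yaw 1.546 F [-8.1  3.1  4. ] Ftan -8.19 Frad 2.76 0.017545445546947834 12.108702063560486
[[-0.05  1.79 -0.09  0.02]]
```

View pics/s3.png

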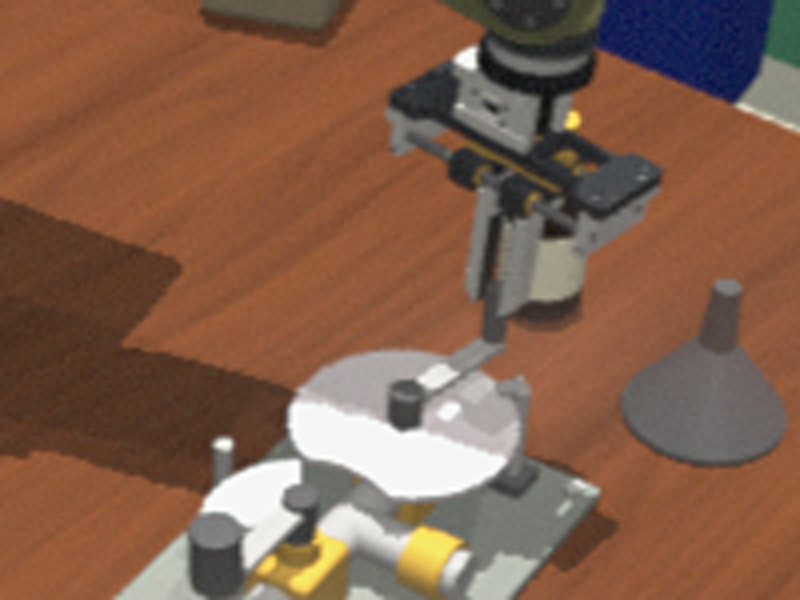

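The tab now meets the stop post near crop (520,390), and the push has risen from 4.5 to 8.2 N. One more small nudge.

Request:
apply_moves --plan '[0,0.6,0,0,0,0,0,0]'

```text
time_s: 11.75
ee_pos: [0.5815, 0.2356, 0.123]
eef_rot: [-3.09, 0.021, 1.546]
force: [-8.8, 2.9, 4.0]
grip_width: 0.0176
grip_force: 12.1
```

```bash
python3 st.py i .02
```

```text
t 11.75 grasp [0.5825 0.236  0.1417] r 0.0896 q 1.748 yaw 1.546 F [-8.8  2.9  4. ] Ftan -8.97 Frad 2.5 0.017580880310453573 12.093437165021896
[[-0.05  1.79 -0.09  0.02]]
```

Request:
apply_moves --plan '[0,0.6,0,0,0,0,0,0]'

```text
time_s: 11.95
ee_pos: [0.5818, 0.2356, 0.1229]
eef_rot: [-3.089, 0.021, 1.546]
force: [-12.0, 1.8, 5.4]
grip_width: 0.0174
grip_force: 12.1
```

Request:
apply_moves --plan '[0,0,0,0,0,0,0,0,0,0,0,0,0,0,0,0,0,0,0,0,0,0,0,0]' --hand 0

```text
time_s: 12.55
ee_pos: [0.5829, 0.2355, 0.1232]
eef_rot: [-3.092, 0.021, 1.546]
force: [0.1, 0.2, 0.3]
grip_width: 0.0469
grip_force: 0.0
```

Request:
apply_moves --plan '[-0.5,-1.2,-23,0,-0.5,-1.2,-24,0,-0.5,-1.2,-23,0,0,0,0,0]' --hand 1

```text
time_s: 12.95
ee_pos: [0.5838, 0.2358, 0.1966]
eef_rot: [-3.097, 0.019, 1.546]
force: [0.3, 0.5, -0.2]
grip_width: 0.0755
grip_force: 0.0
```

```bash
python3 - <<'E'
from h import *
from station import monitor,camera
o=monitor.get_obs();R=Ro.from_euler("xyz",o["eef_rot"]).as_matrix();g=o["ee_pos"]-.0188*R[:,2];print("grasp",g,o["eef_rot"],o["qpos"],o["force"])
c=camera("scene");P=world(c)
m=(c["range_z"]>0)&(abs(P[...,2]-.156)<.006)&(P[...,0]>.45)&(P[...,0]<.7)&(abs(P[...,1]-.08)<.2)
N,L,S,C=cv2.connectedComponentsWithStats(m.astype(np.uint8))
for i in range(1,N):
  if S[i,4]>8:
    p=P[L==i];print(S[i],p.mean(0).round(4))
# target above delivery grip
t=np.array([.608,-.0712,g[2]]);print("over",tooldelta((t-g)*1000,o),"spin",o["eef_rot"][2]-(.133+np.pi/2))
E
```

```text
grasp [0.58468113 0.23615644 0.21542475] [-3.09702757  0.01884293  1.54628541] [ 0.32681328  0.50558045  1.20600525 -0.00235179  1.47833306  0.35201788] [ 0.26815109  0.49947889 -0.22419735]
[381 150   7   7  31] [0.5852 0.2365 0.1553]
[307 208  14  11 128] [ 0.6103 -0.0715  0.1562]
over [-306.6   31.1    4.4] spin -0.1575109125830214
```

Request:
apply_moves --plan '[-38.3,3.9,0.5,0,-38.3,3.9,0.6,0,-38.3,3.9,0.5,0,-38.3,3.9,0.6,0,-38.3,3.9,0.5,0,-38.3,3.9,0.6,0,-38.4,3.9,0.5,0,-38.4,3.8,0.6,0,0,0,0,-0.08,0,0,0,-0.08,0,0,0,0,0,0,0,0]'

```text
time_s: 14.2
ee_pos: [0.6058, -0.0717, 0.1927]
eef_rot: [-3.088, 0.012, 1.704]
force: [0.6, 0.4, -0.4]
grip_width: 0.094
grip_force: 0.0
```

```bash
python3 - <<'E'
from h import *
from station import monitor
o=monitor.get_obs();R=Ro.from_euler("xyz",o["eef_rot"]).as_matrix();g=o["ee_pos"]-.0188*R[:,2];print("grasp",g,o["eef_rot"],o["qpos"],o["grip_width"])
print(tooldelta((np.array([.6077,-.0715,.142])-g)*1000,o))
E
```

```text
grasp [ 0.60675356 -0.07133176  0.21150157] [-3.08803737  0.01225376  1.70402853] [-0.16466268  0.46207029  1.27843115 -0.02761729  1.4487539  -0.29355092] 0.0940034053927759
[ 0.6  4.6 69.4]
```

Request:
apply_moves --plan '[0.2,1.5,23,0,0.2,1.5,23,0,0.2,1.6,23.4,0,0,0,0,0,0,0,0,0]'

```text
time_s: 14.7
ee_pos: [0.6071, -0.0718, 0.1246]
eef_rot: [-3.089, 0.012, 1.705]
force: [-0.8, 0.4, 0.0]
grip_width: 0.0939
grip_force: 0.0
```

Request:
apply_moves --plan '[0,0,0,0,0,0,0,0,0,0,0,0,0,0,0,0,0,0,0,0,0,0,0,0,0,0,0,0,0,0,0,0,0,0,0,0,0,0,0,0]' --hand -1 --squeeze 12

```text
time_s: 15.7
ee_pos: [0.6063, -0.0721, 0.1242]
eef_rot: [-3.087, 0.012, 1.706]
force: [-5.9, -0.8, 3.0]
grip_width: 0.0338
grip_force: 12.0
```

```bash
python3 st.py d .05
```

```text
t 15.7 grasp [ 0.6073 -0.0717  0.1429] r 0.0905 q 0.008 yaw 1.706 F [-5.9 -0.8  3. ] Ftan 5.99 Frad 0.02 0.0337720863745655 12.014730423688889
[[ 0.16 -4.51  0.24  0.05]]
```

Request:
apply_moves --plan '[0.1,-4.5,0.2,0.05,0.1,-4.5,0.2,0.05,0.1,-4.5,0.2,0.05]'

```text
time_s: 16.0
ee_pos: [0.5936, -0.0729, 0.1242]
eef_rot: [-3.092, 0.02, 1.555]
force: [1.2, -0.2, -1.6]
grip_width: 0.0339
grip_force: 11.9
```

```bash
python3 st.py d .05
```

```text
t 16.0 grasp [ 0.5945 -0.0725  0.143 ] r 0.0905 q 0.15 yaw 1.555 F [ 1.2 -0.2 -1.6] Ftan -1.23 Frad 0.22 0.033914178187274956 11.874116510152817
[[ 0.12 -4.52  0.22  0.05]]
```

Request:
apply_moves --plan '[0.1,-1.8,0.1,0.02]'

```text
time_s: 16.1
ee_pos: [0.5916, -0.0729, 0.1242]
eef_rot: [-3.092, 0.022, 1.535]
force: [0.4, -2.0, -1.4]
grip_width: 0.0337
grip_force: 11.9
```

Request:
apply_moves --plan '[0.1,-1.8,0.1,0.02]'

```text
time_s: 16.2
ee_pos: [0.59, -0.0727, 0.1242]
eef_rot: [-3.093, 0.022, 1.516]
force: [1.8, -1.0, -1.1]
grip_width: 0.0339
grip_force: 11.9
```

```bash
python3 st.py d .05
```

```text
t 16.2 grasp [ 0.591  -0.0723  0.143 ] r 0.0905 q 0.189 yaw 1.516 F [ 1.8 -1.  -1.1] Ftan -1.85 Frad 0.9 0.033868340016133515 11.861025989055634
[[ 0.12 -4.52  0.22  0.05]]
```

Request:
apply_moves --plan '[0.1,-1.6,0.1,0.018]'

```text
time_s: 16.3
ee_pos: [0.5885, -0.0726, 0.1242]
eef_rot: [-3.093, 0.023, 1.498]
force: [2.3, -3.0, -1.2]
grip_width: 0.0337
grip_force: 11.9
```

Request:
apply_moves --plan '[0,-1.2,0.1,0.014]'

```text
time_s: 16.4
ee_pos: [0.5872, -0.0725, 0.1242]
eef_rot: [-3.094, 0.024, 1.484]
force: [1.6, -4.1, -0.9]
grip_width: 0.0338
grip_force: 11.9
```

```bash
python3 st.py d .05
```

```text
t 16.4 grasp [ 0.5881 -0.0721  0.143 ] r 0.0905 q 0.22 yaw 1.484 F [ 1.6 -4.1 -0.9] Ftan -1.98 Frad 3.91 0.033819780223826854 11.85559406876564
[[ 0.11 -4.52  0.21  0.05]]
```

Request:
apply_moves --plan '[-0.3,-1.5,0.1,0.016]'

```text
time_s: 16.5
ee_pos: [0.5857, -0.0724, 0.1242]
eef_rot: [-3.094, 0.024, 1.468]
force: [2.0, -1.3, 0.0]
grip_width: 0.0333
grip_force: 11.9
```

Request:
apply_moves --plan '[-0.3,-1.5,0.1,0.016]'

```text
time_s: 16.6
ee_pos: [0.5842, -0.0723, 0.1242]
eef_rot: [-3.094, 0.025, 1.451]
force: [2.0, 1.4, -0.7]
grip_width: 0.0337
grip_force: 11.8
```

Request:
apply_moves --plan '[0,-1.5,0.1,0.016,0,-1.2,0.1,0.014]'

```text
time_s: 16.8
ee_pos: [0.5814, -0.072, 0.1242]
eef_rot: [-3.095, 0.026, 1.421]
force: [2.5, 0.5, 1.1]
grip_width: 0.0333
grip_force: 11.8
```

```bash
python3 st.py d .05
```

```text
t 16.8 grasp [ 0.5823 -0.0717  0.1429] r 0.0907 q 0.284 yaw 1.421 F [2.5 0.5 1.1] Ftan -2.36 Frad -0.83 0.03332195097259686 11.8438321352005
[[ 0.12 -4.53  0.21  0.05]]
```

The delivery valve is past the lock and turning freely.

Request:
apply_moves --plan '[0.1,-4.5,0.2,0.05,0.1,-4.5,0.2,0.05,0.1,-4.5,0.2,0.05,0.1,-4.5,0.2,0.05,0.1,-4.5,0.2,0.05,0.1,-4.5,0.1,0.05]'

```text
time_s: 17.4
ee_pos: [0.5556, -0.0643, 0.1241]
eef_rot: [-3.105, 0.039, 1.12]
force: [3.6, -1.6, -1.7]
grip_width: 0.0336
grip_force: 11.8
```

```bash
python3 st.py d .05
```

```text
t 17.4 grasp [ 0.5566 -0.064   0.1429] r 0.091 q 0.581 yaw 1.12 F [ 3.6 -1.6 -1.7] Ftan -3.93 Frad -0.15 0.03364222030806495 11.838380098342896
[[ 0.1  -4.54  0.16  0.05]]
```

Request:
apply_moves --plan '[0.1,-4.5,0.2,0.05,0.1,-4.5,0.2,0.05,0.1,-4.5,0.1,0.05,0.1,-4.5,0.1,0.05,0.1,-4.5,0.1,0.05,0.1,-4.5,0.1,0.05,0.1,-4.5,0.1,0.05,0.1,-4.5,0.1,0.05]'

```text
time_s: 18.2
ee_pos: [0.5267, -0.0434, 0.1241]
eef_rot: [-3.124, 0.052, 0.719]
force: [1.4, -4.6, -1.1]
grip_width: 0.0335
grip_force: 11.9
```

```bash
python3 st.py d .05
```

```text
t 18.2 grasp [ 0.5276 -0.043   0.1428] r 0.0916 q 0.975 yaw 0.719 F [ 1.4 -4.6 -1.1] Ftan -4.38 Frad 2.0 0.03354439463071876 11.919951885938644
[[ 0.07 -4.58  0.08  0.05]]
```

Request:
apply_moves --plan '[0,-4.5,0.1,0.05,0,-4.5,0.1,0.05,0,-4.5,0.1,0.05,0.1,-4.5,0.1,0.05,0.1,-4.5,0,0.05,0.1,-4.5,0,0.05,0.1,-4.5,0,0.05,0.1,-4.5,0,0.05]'

```text
time_s: 19.0
ee_pos: [0.508, -0.0127, 0.1238]
eef_rot: [3.138, 0.056, 0.319]
force: [-3.9, -7.0, -1.2]
grip_width: 0.0337
grip_force: 12.0
```

```bash
python3 st.py d .02
```

```text
t 19.0 grasp [ 0.509  -0.0123  0.1426] r 0.0921 q 1.369 yaw 0.319 F [-3.9 -7.  -1.2] Ftan -5.34 Frad 6.02 0.03372869574116493 12.007659673690796
[[-0.01 -1.84 -0.01  0.02]]
```

Request:
apply_moves --plan '[-0.2,-1.8,0,0.02,-0.2,-1.8,0,0.02,-0.2,-1.8,0,0.02,-0.1,-1.8,0,0.02,-0.1,-1.8,0,0.02]'

```text
time_s: 19.5
ee_pos: [0.5052, -0.0039, 0.1238]
eef_rot: [3.133, 0.054, 0.22]
force: [-0.1, -5.1, -2.1]
grip_width: 0.0337
grip_force: 12.0
```

```bash
python3 st.py d .02
```

```text
t 19.5 grasp [ 0.5062 -0.0036  0.1426] r 0.0924 q 1.468 yaw 0.22 F [-0.1 -5.1 -2.1] Ftan -4.97 Frad 1.31 0.03371409522799533 12.02817589044571
[[-0.01 -1.85 -0.01  0.02]]
```

Request:
apply_moves --plan '[0,-1.2,0,0.013,0,-1.2,0,0.013]'

```text
time_s: 19.7
ee_pos: [0.5047, -0.0016, 0.1238]
eef_rot: [3.132, 0.054, 0.194]
force: [-1.5, -5.8, -2.1]
grip_width: 0.0336
grip_force: 12.0
```

Request:
apply_moves --plan '[0,-1.0,0,0.011,0,-1.0,0,0.011]'

```text
time_s: 19.9
ee_pos: [0.5042, 0.0004, 0.1237]
eef_rot: [3.131, 0.054, 0.172]
force: [-2.3, -5.4, -2.7]
grip_width: 0.0337
grip_force: 12.0
```

Request:
apply_moves --plan '[0,-1.0,0,0.011,0,-1.0,0,0.011]'

```text
time_s: 20.1
ee_pos: [0.5038, 0.0024, 0.1238]
eef_rot: [3.13, 0.054, 0.15]
force: [-2.6, -4.8, -1.7]
grip_width: 0.0337
grip_force: 12.0
```

Request:
apply_moves --plan '[0,-1.0,0,0.011,0,-1.0,0,0.011]'

```text
time_s: 20.3
ee_pos: [0.5035, 0.0043, 0.1237]
eef_rot: [3.129, 0.054, 0.128]
force: [-3.0, -5.0, -1.5]
grip_width: 0.0342
grip_force: 12.1
```

Request:
apply_moves --plan '[0,-1.0,0,0.011,0,-1.0,0,0.011]'

```text
time_s: 20.5
ee_pos: [0.5032, 0.0063, 0.1237]
eef_rot: [3.127, 0.054, 0.106]
force: [-3.6, -5.1, -1.4]
grip_width: 0.0334
grip_force: 12.1
```

Request:
apply_moves --plan '[0,-0.9,0,0.01,0,-0.9,0,0.01]'

```text
time_s: 20.7
ee_pos: [0.503, 0.008, 0.1236]
eef_rot: [3.126, 0.054, 0.086]
force: [-3.8, -7.0, -1.5]
grip_width: 0.0335
grip_force: 12.0
```

```bash
python3 st.py d .02
```

```text
t 20.7 grasp [0.5039 0.0083 0.1424] r 0.0926 q 1.599 yaw 0.086 F [-3.8 -7.  -1.5] Ftan -6.56 Frad 4.48 0.03350670854182592 12.045046091079712
[[-0.02 -1.85 -0.03  0.02]]
```

Contact is starting. I'll press in small steps.

Request:
apply_moves --plan '[-0.2,-0.6,0,0,0,0,0,0]'

```text
time_s: 20.9
ee_pos: [0.5029, 0.0083, 0.1236]
eef_rot: [3.126, 0.053, 0.087]
force: [-2.7, -7.5, -1.8]
grip_width: 0.0335
grip_force: 12.0
```

```bash
python3 st.py d .02
```

```text
t 20.9 grasp [0.5039 0.0087 0.1424] r 0.0926 q 1.603 yaw 0.087 F [-2.7 -7.5 -1.8] Ftan -7.15 Frad 3.41 0.03345945259378455 12.049215584993362
[[-0.01 -1.85 -0.03  0.02]]
```

Request:
apply_moves --plan '[0,-0.7,0,0,0,0,0,0]'

```text
time_s: 21.1
ee_pos: [0.5028, 0.0087, 0.1236]
eef_rot: [3.125, 0.053, 0.086]
force: [-2.4, -9.4, -2.1]
grip_width: 0.0336
grip_force: 12.0
```

Request:
apply_moves --plan '[0,-0.5,0,0,0,0,0,0]'

```text
time_s: 21.3
ee_pos: [0.5027, 0.009, 0.1236]
eef_rot: [3.125, 0.054, 0.086]
force: [-2.7, -10.9, -2.8]
grip_width: 0.0337
grip_force: 12.0
```

```bash
python3 st.py d .02
```

```text
t 21.3 grasp [0.5037 0.0094 0.1423] r 0.0927 q 1.611 yaw 0.086 F [ -2.7 -10.9  -2.8] Ftan -10.59 Frad 3.72 0.033725630778393224 12.027791887521744
[[ 0.01 -1.85 -0.03  0.02]]
```

Request:
apply_moves --plan '[0,-0.4,0,0,0,0,0,0]'

```text
time_s: 21.5
ee_pos: [0.5027, 0.0092, 0.1236]
eef_rot: [3.124, 0.054, 0.086]
force: [-2.9, -12.7, -2.6]
grip_width: 0.0337
grip_force: 12.0
```

Request:
apply_moves --plan '[0,0,0,0,0,0,0,0,0,0,0,0,0,0,0,0,0,0,0,0,0,0,0,0]' --hand 0.3

```text
time_s: 22.1
ee_pos: [0.5033, 0.0106, 0.1239]
eef_rot: [3.127, 0.052, 0.088]
force: [0.2, -0.3, 0.8]
grip_width: 0.0611
grip_force: 0.0
```

Request:
apply_moves --plan '[-1.3,0.4,-24,0,-1.3,0.4,-24,0,-1.3,0.4,-24,0,-1.3,0.4,-24,0,0,0,0,0,0,0,0,0]'

```text
time_s: 22.7
ee_pos: [0.5031, 0.0103, 0.2198]
eef_rot: [3.127, 0.051, 0.087]
force: [-0.0, 0.7, -0.4]
grip_width: 0.061
grip_force: 0.0
```

```bash
python3 - <<'E'
from h import *
from station import monitor,camera
c=camera("scene");P=world(c)
m=(c["range_z"]>0)&(abs(P[...,2]-.156)<.006)&(P[...,0]>.45)&(P[...,0]<.7)&(abs(P[...,1]-.08)<.2)
N,L,S,C=cv2.connectedComponentsWithStats(m.astype(np.uint8))
for i in range(1,N):
  if S[i,4]>8: print(S[i],P[L==i].mean(0).round(4))
im=c["image"][80:230,260:460];cv2.imwrite("pics/s4.png",cv2.resize(im,None,fx=4,fy=4,interpolation=2)[:,:,::-1])
E
```

```text
[382 150   6   7  29] [0.5854 0.2361 0.156 ]
[300 175  13  10 110] [0.5099 0.0065 0.1559]
```

View pics/s4.png

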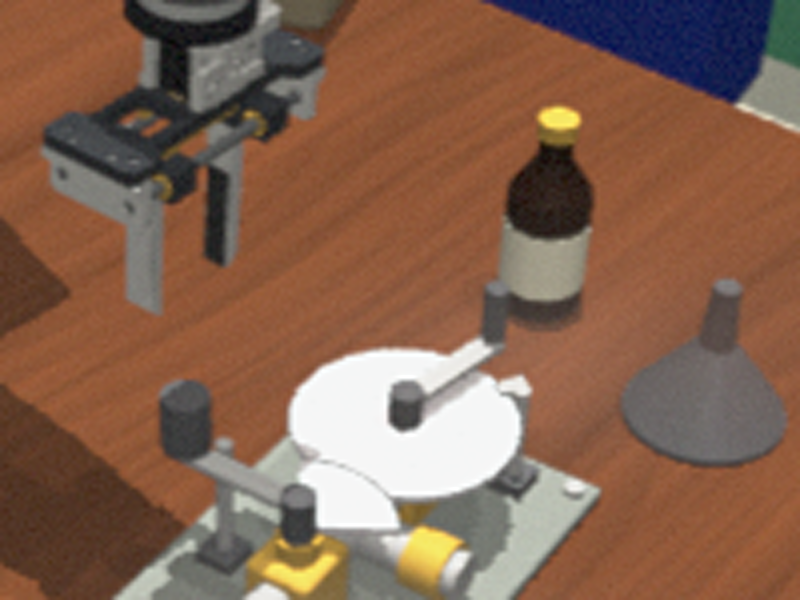

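The delivery lever rests at its stop post, near crop (228,450), and the isolator is unchanged. I'll check the delivery angle numerically from the two hubs.

```bash
python3 - <<'E'
from h import *
from station import camera
for n in("scene","top"):
    c=camera(n);P=world(c);hsv=cv2.cvtColor(c["image"],cv2.COLOR_RGB2HSV)
    dark=(hsv[...,2]<110)&(c["range_z"]>0)
    def blob(x,y,lo,hi,r):
        m=dark&(P[...,2]>lo)&(P[...,2]<hi)&(np.hypot(P[...,0]-x,P[...,1]-y)<r);return P[m].mean(0),m.sum(),np.ptp(P[m],axis=0).round(3)
    A=blob(.58,.1465,.116,.14,.02);B=blob(.597,.018,.116,.14,.02);G=blob(.508,.006,.152,.162,.03)
    print(n,A,B,G)
    a,b,g=A[0][:2],B[0][:2],G[0][:2]
    y=(a-b)/np.linalg.norm(a-b);x=np.array([y[1],-y[0]]);d=g-b
    print("ax dist",np.linalg.norm(a-b),"r",np.hypot(*d),"q",np.pi/2-np.arctan2(-d@y,-d@x))
E
```

```text
scene (array([0.58712602, 0.14246906, 0.11693164]), np.int64(3), array([0.007, 0.013, 0.002])) (array([0.59899872, 0.01423577, 0.11723303]), np.int64(7), array([0.022, 0.019, 0.002])) (array([0.51009155, 0.00667955, 0.15660678]), np.int64(85), array([0.031, 0.031, 0.008]))
ax dist 0.1287817436050076 r 0.08922769653684687 q 1.578333670464548<stdin>:7: RuntimeWarning: Mean of empty slice.
  ret = um.true_divide(
Traceback (most recent call last):
ValueError: zero-size array to reduction operation maximum which has no identity
```

The delivery angle comes out at about 1.578 rad, at its stop. Both grips are released and the arm is clear.

```bash
python3 -c "
from station import ctrl
print(ctrl.hand_in())"
```

```text
the job is handed in; nothing more can be done
None
```

I turned the isolating valve home against its stop first (about 1.75 rad, 12 N peak reading at the grip), then the delivery valve (about 1.58 rad by camera, 13 N peak reading), let go, and handed the job in at about 23 s; no result came back.

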